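# Set the vial carousel back one notch

## Task

The vial carousel has been indexed one place too far. With a fingertip push the red lever over to lift the ratchet pawl until it stays up by itself, push the wheel backward (counter-clockwise seen from above) by one notch at its spoked handle, then tip the pawl back down with the lever so that it sits fully in that next notch. Nothing is to be gripped or picked up; keep off the vials in the wheel and leave the loose things on the bench alone.

Things in the scene. Friction and masses are not known exactly. Their poses are not given: they have to be found in the camera images.
- carousel: the carousel's fixed base, screwed down on the bench: a grey round foot under an aluminium wheel 208 mm across, with the pawl's steel post at its -y side. Origin on the wheel axis at the bench top, z up. Its own axes are used below; it stands at a varying place and yaw
- wheel (a joint): wheel angle, rad, growing counter-clockwise from above = BACKWARD. 12 rim teeth, one notch is 0.524. Starts at -0.08 to 0; 0: a tooth's steep face meets the pawl nose, which stops backward turning. Pawl up: free, stays where left (0.08 N m). Lowered at 0.40 to 0.52 the nose reaches the next notch's bottom; at 0.03 to 0.40 it lands on the ramp, and pushing on backward lets it slide in, stop at 0.52
- pawl (a joint): angle of the pawl about its level shaft, rad; 0: fully down in a notch, grows as the pawl lifts; 1.4: fully up against its stop. It tips over at about 1.15: beyond that it swings up and stays up by itself, below it falls by its own weight (under 1 N at the lever moves it)
- wheel_hub (a point): on the wheel axis, at the height of the spokes' centre lines (105 mm above the bench; hub top 120 mm, hub radius 17 mm)
- spoke_end_0 (a point): centre of the black ball (17 mm across) at the end of a handle spoke: 60 mm from the axis, 105 mm high; the level steel spoke, 9 mm thick, runs straight in to the hub. Under it stand the vials, tops 82 mm above the bench
- spoke_end_1 (a point): the same for the next spoke, a quarter turn counter-clockwise
- spoke_end_2 (a point): the same for the third spoke
- spoke_end_3 (a point): the same for the fourth spoke
- lever_pivot (a point): on the pawl's level shaft, middle of the red lever, 50 mm high, at (50, -140) mm in the carousel's x, y. The shaft lies along the carousel's y. The steel post, 61 mm high, begins 18 mm inward from here. The pawl arm, 45 mm inward, 50 mm long, points to the carousel's -x when down and up (to 100 mm high) when lifted
- lever_ball (a point): centre of the red ball (14 mm across) on the red lever, a rod 8 mm thick; 40 mm from the pivot. Pawl down: the lever leans 40 degrees from upright toward the carousel's -x (ball 26 mm before the pivot, 81 mm high). Pushing it toward +x lifts the pawl; lifted, it leans 40 degrees past upright to +x (ball 26 mm beyond the pivot, 81 mm high). Pushing it back to -x lowers the pawl
- vial_rack: white plate, 152 mm across, with nine glass vials (23 mm thick), fixed on the wheel and turning with it; origin on the wheel axis at the height of the bench. Not to be pushed on
- tape_roll_mid (a point): bystander: loose roll of beige tape, 68 mm across, 19 mm high; its centre
- vial_1_mid (a point): bystander: loose glass vial with a white cap, 23 mm thick, 52 mm high; its centre
- pinch_clip_mid (a point): bystander: loose steel pinch clip, 56 mm long, 14 mm high, lying; its centre
- titration_stand: obstacle, fixed: rod stand left of the robot on the lower table, with two upright glass tubes and clamps reaching 0.66 m above the bench top; the tubes stand 95 mm either side of its origin, one at world (0.33, 0.33), the other at (0.20, 0.40). An arm that starts beyond it has to be raised and folded back before it swings round to the carousel

How it is judged:
By the outcome, as a careful person would: the job done as asked, in the order asked, and still so for the second after the job is handed in, with the robot touching nothing.
It also fails if it takes over 64 s, if anything falls off the work surface, if the arm or the gripper's body presses on something with over 40 N, if the wrist force passes 120 N, or if a joint passes its speed limit or range.

## Robot

A 7-joint arm with a two-finger parallel gripper is mounted at the origin on a cart in front of the work surface, level with it; the furniture and walls round the work are solid. World frame = base frame: x ahead of the robot, y to its left, z up, the work surface at z = 0. Lengths are in m, angles in rad, forces in N, time in s.
With the tool pointing down it reaches from about 0.35 to 0.775 m from the base axis. Payload 3.1 kg.
Tool frame: the origin (TCP) lies where the fingers leave the gripper's body, on its centre line; the fingertips stand 73 mm ahead of it and the grasp point (between the pads) lies 54 mm ahead of it; z points along the fingers, y is the direction in which the jaws open and shut (so a half turn about z gives the same grasp; the last joint's range is limited). The gripper opens to 85 mm and grips with 20 to 120 N. Pads are 22 mm wide; open, the fingers measure 114 mm over their backs; the gripper's body (76 mm by 85 mm) begins 54 mm behind the grasp point. The pads swing forward as they close: fully open they stand 13 mm farther back than shut.
Start: joints at [-1.368, 0.311, 0.014, 1.512, -0.004, 1.319, -0.027], TCP at [0.133, 0.534, 0.304] pointing down, gripper open.
Joint ranges: [-2.7, 2.7], [-0.3, 1.91], [-1.27, 1.3], [0.12, 2.57], [-1.44, 4.58], [0.2, 2.03], [-3.05, 3.05]. Speed limits (rad/s): [2.79, 2.79, 3.14, 3.14, 3.14, 3.14, 3.14].

## Interface

Orientations are given as a 3x3 rotation matrix whose columns are the frame's x, y, z axes.
In Python, from plant import env gives the robot as it stands. The module is installed in compiled form; this text tells all that it offers.
- The arm moves only by the tool move_arm, never from a script. Its argument "motion" is one flat list of numbers, 7 for each row, row after row: the turn, a rotation vector about the tool's x, y, z in rad, then the shift along the tool's x, y, z in m, then the opening, from 0 (shut) to 1 (fully open). In form: [wx, wy, wz, tx, ty, tz, grip, wx, wy, wz, tx, ty, tz, grip, ...]. A call has 1 to 12 rows; each row is the pose to reach, as a shift and turn from the pose measured when the call began, along the tool's axes at that moment; what a row does not reach only later rows make up. A row lasts 1/12 s, in which the tool goes at most 41.7 mm and 7.16 degrees, less where a joint would pass 70% of its speed; a pose out of reach is approached as far as the arm can. A call with a gripper value outside its range is refused whole. The fingers move at their own pace and stop on an object; "newtons" is the grip in N (left out, the last holds). Time passes only in rows, so rows that repeat a pose let the fingers close. It gives the time, the measured TCP pose, the force and the opening at its end, in the units of the state.
- env.state(): the state, without advancing time (a new reading comes with each control period).
- env.get_image(name): name is "side" or "top" or "wrist"; returns a dict with "img" (384x512x3 uint8, red, green, blue), "depth" (384x512 float32, m along the optical axis (not along the pixel's ray), 0 where there is no reading), "camera_matrix" (3x3 intrinsics, pixels), "T" (4x4, takes a point from camera to world coordinates). Camera axes: x right, y up, looking along -z (the intrinsics and any distortion apply to the point x, -y, -z); pixel columns grow to the right and rows downward; lengths in m; the calibration is good to about 2 mm. A picture is of the moment at which its call begins.
- env.hand_in(): hands the job in, once; it reports no verdict.
The state is a dict: "time_s": time; "joint_positions": joint angles; "joint_velocities": joint speeds; "joint_torque": joint torques, N m; "position": TCP position; "tool_rot": TCP orientation; "ft_force": force on the tool from outside, world axes, zero at the start; "wrist_torque": the same for the moment, N m; "gripper_width": finger opening in m.
Only numpy, scipy, OpenCV 4.12 (cv2) and the standard library are available. Lean on these libraries where they do the work, as an engineer would, in place of code of your own. Each camera call takes 0.05 s, during which the arm holds its last target.

## Working session

There is one attempt and no reset: what is moved stays moved. The work goes in short steps, Python scripts to look and compute and a tool call to move; the robot and the scene stay as the last step left them, time stands still between calls to the robot, and variables do not carry over. Pictures are saved under pics/ and viewed, and the job is handed in when it is done.

Besides the shell and the picture viewer there is one more tool, called after "Request:" as name(argument=value, ...), one argument or row to a line, values as JSON. move_arm: Moves the arm, as the interface text tells. Its arguments: {"type":"object","properties":{"motion":{"type":"array","items":{"type":"number"}},"newtons":{"type":"number"}},"required":["motion"]}

```bash
mkdir -p pics; ls; cat > h.py <<'E'
import numpy as np, cv2
from plant import env
def snap(n,tag):
    d=env.get_image(n); np.savez(f'{tag}.npz',**d); cv2.imwrite(f'pics/{tag}.png',d['img'][:,:,::-1]); return d
def load(tag): return dict(np.load(f'{tag}.npz'))
def ray(d,u,v):
    K=d['camera_matrix'];T=d['T'];p=np.array([(u-K[0,2])/K[0,0],(v-K[1,2])/K[1,1],1]);p=np.array([p[0],-p[1],-1.0])
    return T[:3,3],T[:3,:3]@p
def atz(d,u,v,z):
    o,r=ray(d,u,v);return o+r*(z-o[2])/r[2]
def atd(d,u,v):
    o,r=ray(d,u,v);return o+r*d['depth'][int(round(v)),int(round(u))]
def proj(d,P):
    K=d['camera_matrix'];T=d['T'];c=T[:3,:3].T@(np.asarray(P)-T[:3,3]);return np.array([K[0,2]+K[0,0]*c[0]/-c[2],K[1,2]+K[1,1]*-c[1]/-c[2]])
def crop(d,u0,v0,u1,v1,s,tag):
    cv2.imwrite(f'pics/{tag}.png',cv2.resize(d['img'][v0:v1,u0:u1,::-1],None,fx=s,fy=s,interpolation=cv2.INTER_CUBIC))
E
python3 - <<'E'
from h import *
for n in('side','top','wrist'):
    d=snap(n,n+'0');print(n,d['camera_matrix'],d['T'].round(3))
s=env.state();print(s)
E
```

```text
pics
side [[371.81936658   0.         261.17426083]
 [  0.         371.81936658 192.99062208]
 [  0.           0.           1.        ]] [[-0.934  0.231 -0.271  0.262]
 [-0.356 -0.622  0.697  0.813]
 [-0.007  0.748  0.664  0.677]
 [ 0.     0.     0.     1.   ]]
top [[488.4690602    0.         259.98850613]
 [  0.         488.4690602  190.93165014]
 [  0.           0.           1.        ]] [[-1.700e-02  9.970e-01 -7.700e-02  4.130e-01]
 [-1.000e+00 -1.700e-02  1.000e-03  1.300e-01]
 [-1.000e-03  7.700e-02  9.970e-01  1.319e+00]
 [ 0.000e+00  0.000e+00  0.000e+00  1.000e+00]]
wrist [[343.67300922   0.         250.98116217]
 [  0.         343.67300922 184.89244421]
 [  0.           0.           1.        ]] [[ 0.242 -0.937 -0.253  0.07 ]
 [ 0.97   0.233  0.066  0.55 ]
 [-0.003 -0.262  0.965  0.372]
 [ 0.     0.     0.     1.   ]]
{'time_s': 0.15, 'joint_positions': array([-1.36769299,  0.31155353,  0.01396639,  1.51264967, -0.00440593,
        1.31919616, -0.02720271]), 'joint_velocities': array([-0.00069802, -0.0033303 , -0.00012265, -0.0061082 , -0.00070544,
        0.00271639, -0.00048564]), 'joint_torque': array([ 2.76551536e-04, -3.80272222e+01,  1.46090426e-01, -2.30848825e+01,
        1.21986141e-02,  9.71849106e-03,  2.39431864e-05]), 'position': array([0.13316549, 0.53321738, 0.30307986]), 'tool_rot': array([[-9.70208940e-01,  2.42269430e-01, -3.67748653e-04],
       [ 2.42269701e-01,  9.70207387e-01, -1.73745842e-03],
       [-6.41406026e-05, -1.77479205e-03, -9.99998423e-01]]), 'ft_force': array([ 0.0216086 , -0.01317516, -0.31975804]), 'wrist_torque': array([0.04339172, 0.04506121, 0.07122174]), 'gripper_width': 0.08571865647983906}
```

View pics/side0.png

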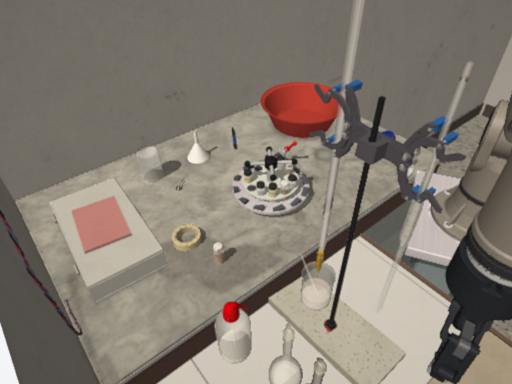

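View pics/top0.png

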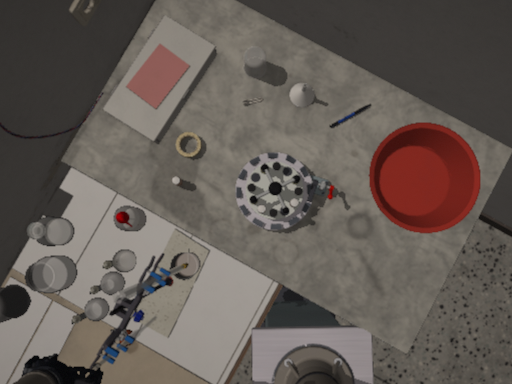

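View pics/wrist0.png

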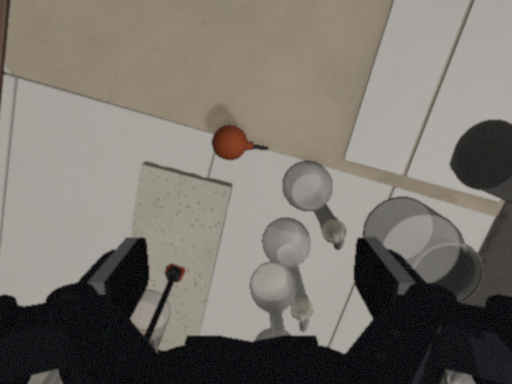

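```bash
python3 - <<'E'
from h import *
d=load('top0');crop(d,225,140,365,245,5.6,'topc')
d=load('side0');crop(d,215,125,325,225,6,'sidec')
d=load('top0')
for u,v,z in[(274.5,188,.12),(331,191,.081),(188,145,.01),(177,181,.05)]:print(u,v,atz(d,u,v,z),atd(d,u,v))
E
```

```text
274.5 188 [0.51255544 0.0935729  0.12      ] [0.51279624 0.0934836  0.11709646]
331 191 [ 0.50563196 -0.05112153  0.081     ] [ 0.50667117 -0.05316047  0.06709367]
188 145 [0.64261858 0.32215636 0.01      ] [0.64373087 0.32308526 0.0036545 ]
177 181 [0.54113513 0.34559127 0.05      ] [0.54090965 0.34521248 0.0522353 ]
```

View pics/topc.png

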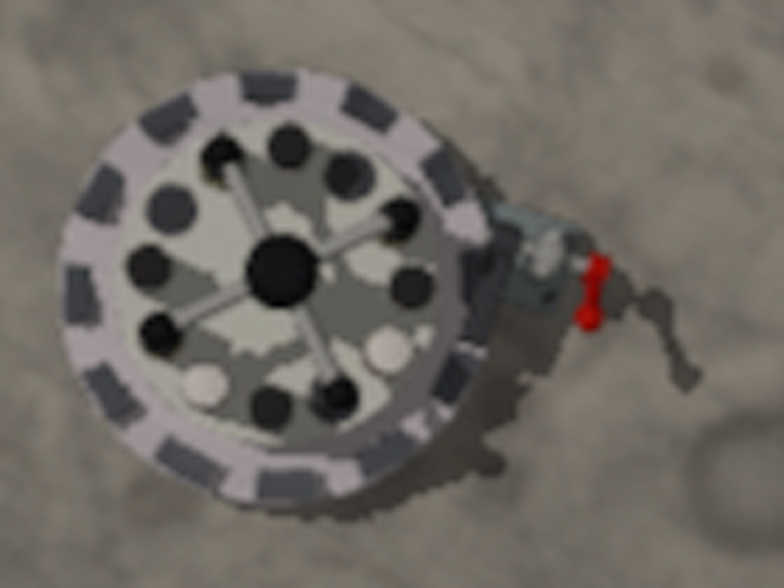

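View pics/sidec.png

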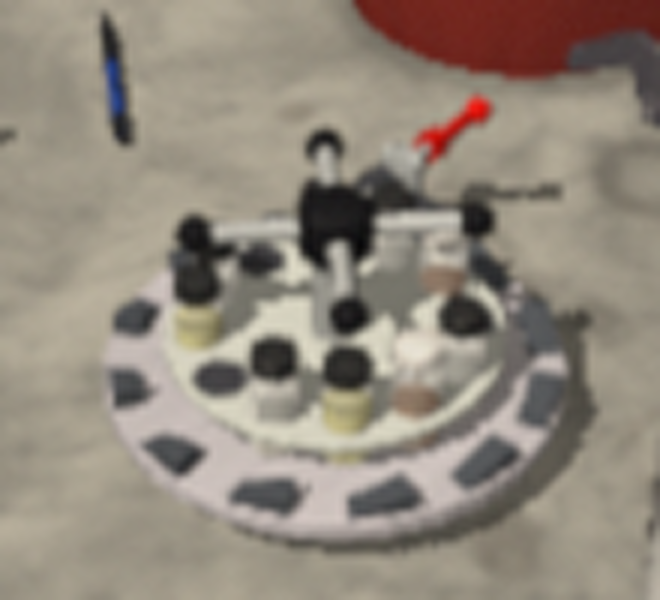

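```bash
python3 - <<'E'
from h import *
d=load('top0')
f=lambda a,b:(225+a/5.6,140+b/5.6)
c=atz(d,*f(282,270),.12);print('hub',c)
for a,b,z in[(222,155,.113),(402,218,.113),(335,398,.113),(160,333,.113)]:
    p=atz(d,*f(a,b),z);r=p-c;print(p,np.hypot(*r[:2]),np.degrees(np.arctan2(r[1],r[0])))
P=atz(d,*f(599,266),.05);B=atz(d,*f(590,320),.088)
print('red top',P,'red bottom',B)
for yaw in np.radians([-30,-25,-20,-15,-10,-5,0,5]):
    R=np.array([[np.cos(yaw),-np.sin(yaw)],[np.sin(yaw),np.cos(yaw)]])
    g=lambda x,y,z:proj(d,[*(c[:2]+R@[x,y]),z])
    print(np.degrees(yaw),(g(50,-140,.05)-[225,140])*5.6,(g(24,-140,.081)-[225,140])*5.6)
s=load('side0')
print(atd(s,215+480/6,125+108/6))
E
```

```text
hub [0.51198891 0.0914717  0.12      ]
[0.56425711 0.11686514 0.113     ] 0.05811016710946274 25.911854547620244
[0.53476022 0.03760994 0.113     ] 0.058477534092778685 -67.08265675127302
[0.45553333 0.06899952 0.113     ] 0.06076373650007628 -158.29493688428883
[0.48558323 0.14568647 0.113     ] 0.060303407188636415 115.96872253957902
red top [ 0.51705648 -0.05844285  0.05      ] red bottom [ 0.48957947 -0.04802647  0.088     ]
-29.999999999999996 [-604295.92216215  -98891.89261836] [-149934.79486607  -52037.86799586]
-25.0 [1232521.50266486   93658.42151867] [-246025.78103337  -62145.86402429]
-20.0 [306150.16839501  -3190.47676018] [-644788.87317078 -104673.10401247]
-14.999999999999998 [173979.92823813 -16860.91509949] [1094043.7546164    81734.61041312]
-10.0 [120566.09853499 -22283.08180981] [296831.8590361   -3470.35693419]
-5.0 [ 91343.0629255  -25171.15472563] [170904.11337227 -16781.40730579]
0.0 [ 72690.75345622 -26950.94345384] [119052.46024995 -22159.03932704]
5.0 [ 59593.35368902 -28147.08819882] [ 90445.32002877 -25046.66077108]
[ 0.49000055 -0.04023373  0.08576202]
```

Request:
move_arm(
  motion=[0, 0, 0, 0, -0.01, -0.035, 0, 0, 0, 0, 0, -0.03, -0.07, 0, 0, 0, 0, 0, -0.05, -0.105, 0, 0, 0, 0, 0, -0.075, -0.14, 0, 0, 0, 0, 0, -0.1, -0.17, 0, 0, 0, 0, 0, -0.125, -0.2, 0],
)

```text
time_s: 0.65
position: [0.1026, 0.4108, 0.5049]
tool_rot: [[-0.97, 0.242, -0.0], [0.242, 0.97, -0.001], [-0.0, -0.002, -1.0]]
ft_force: [0.8, 0.4, -0.7]
gripper_width: 0.0121
```

```bash
python3 - <<'E'
from h import *
s=env.state();print(s['joint_positions'].round(3),s['position'],s['tool_rot'].round(3),s['ft_force'])
snap('side','side1');snap('top','top1')
E
```

```text
[-1.376  0.026  0.01   1.366 -0.     1.751 -0.04 ] [0.10262264 0.41083097 0.50486002] [[-0.97   0.242 -0.   ]
 [ 0.242  0.97  -0.001]
 [-0.    -0.002 -1.   ]] [ 0.77422994  0.39970294 -0.65055647]
```

View pics/side1.png

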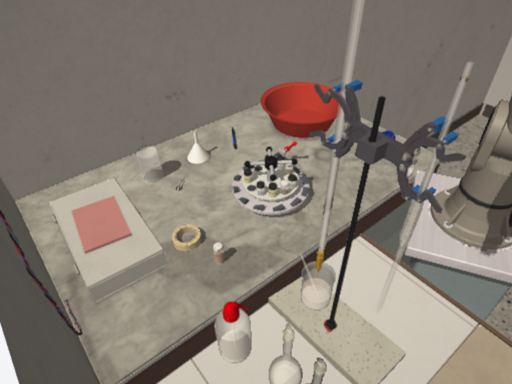

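View pics/top1.png

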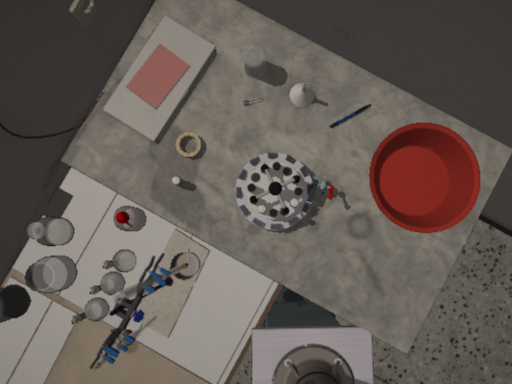

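Request:
move_arm(
  motion=[0, 0, 0, 0, -0.034, -0.019, 0, 0, 0, 0, 0, -0.068, -0.038, 0, 0, 0, 0, 0, -0.102, -0.057, 0, 0, 0, 0, 0, -0.136, -0.076, 0, 0, 0, 0, 0, -0.165, -0.095, 0, 0, 0, 0, 0, -0.17, -0.095, 0],
)

```text
time_s: 1.25
position: [0.0604, 0.2422, 0.6072]
tool_rot: [[-0.97, 0.241, 0.004], [0.241, 0.97, 0.022], [0.001, 0.022, -1.0]]
ft_force: [-0.6, 0.3, 0.9]
gripper_width: -0.0
```

```bash
python3 - <<'E'
from h import *
s=env.state();p=s['position'];print(s['joint_positions'].round(3),p,np.hypot(*p[:2]),np.degrees(np.arctan2(p[1],p[0])),s['tool_rot'].round(3),s['ft_force'])
r=.25
for k in range(1,12):
    t=np.radians(6*k);print(round(t,3),round(-r*np.sin(t),3),round(r*(np.cos(t)-1),3))
E
```

```text
[-1.361 -0.272 -0.02   1.36  -0.006  2.031 -0.057] [0.0603841  0.24215098 0.60716341] 0.2495662923844872 75.99797758121831 [[-0.97   0.241  0.004]
 [ 0.241  0.97   0.022]
 [ 0.001  0.022 -1.   ]] [-0.59914109  0.32477088  0.92107068]
0.105 -0.026 -0.001
0.209 -0.052 -0.005
0.314 -0.077 -0.012
0.419 -0.102 -0.022
0.524 -0.125 -0.033
0.628 -0.147 -0.048
0.733 -0.167 -0.064
0.838 -0.186 -0.083
0.942 -0.202 -0.103
1.047 -0.217 -0.125
1.152 -0.228 -0.148
```

Request:
move_arm(
  motion=[0, 0, 0, 0, 0.015, 0.02, 0, 0, 0, 0.105, -0.028, 0.014, 0.02, 0, 0, 0, 0.209, -0.055, 0.009, 0.02, 0, 0, 0, 0.314, -0.082, 0.002, 0.02, 0, 0, 0, 0.419, -0.108, -0.008, 0.02, 0, 0, 0, 0.524, -0.132, -0.02, 0.02, 0, 0, 0, 0.628, -0.156, -0.036, 0.02, 0, 0, 0, 0.733, -0.177, -0.053, 0.02, 0, 0, 0, 0.838, -0.197, -0.073, 0.02, 0, 0, 0, 0.942, -0.214, -0.094, 0.02, 0, 0, 0, 1.047, -0.229, -0.117, 0.02, 0, 0, 0, 1.152, -0.242, -0.142, 0.02, 0],
)

```text
time_s: 2.25
position: [0.2619, 0.0455, 0.5826]
tool_rot: [[-0.169, 0.986, 0.003], [0.985, 0.169, 0.021], [0.02, 0.006, -1.0]]
ft_force: [-0.1, 0.5, -0.3]
gripper_width: 0.0003
```

```bash
python3 - <<'E'
from h import *
s=env.state();p=s['position'];print(s['joint_positions'].round(3),p,np.hypot(*p[:2]),np.degrees(np.arctan2(p[1],p[0])),s['tool_rot'].round(3),s['ft_force'])
snap('wrist','wrist1')
snap('side','side2')
E
```

```text
[-0.67  -0.287  0.28   1.423  0.066  1.984 -0.204] [0.26188784 0.04551336 0.5825857 ] 0.2658132966162187 9.858936587750252 [[-0.169  0.986  0.003]
 [ 0.985  0.169  0.021]
 [ 0.02   0.006 -1.   ]] [-0.06429742  0.49914231 -0.28230593]
```

View pics/wrist1.png

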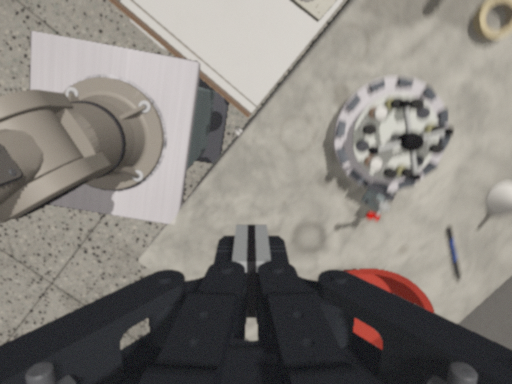

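View pics/side2.png

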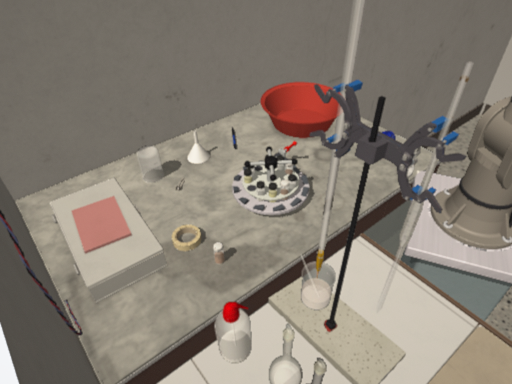

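```bash
cat >> h.py <<'E'
from scipy.spatial.transform import Rotation as Ro
def down(yaw): # tool y at world yaw (rad), z down
    y=np.array([np.cos(yaw),np.sin(yaw),0]);z=np.array([0,0,-1.]);return np.c_[np.cross(y,z),y,z]
def go(p,yaw):
    s=env.state();R=s['tool_rot'];d=R.T@(np.asarray(p)-s['position']);w=Ro.from_matrix(R.T@down(yaw)).as_rotvec()
    print('to',np.round(p,4),'rotvec',w.round(3),'shift',d.round(4),'|d|',np.linalg.norm(d).round(3),'deg',np.degrees(np.linalg.norm(w)).round(1));return w,d
O=np.array([.5105,.092]);YAW=np.radians(-19)
def car(x,y,z):
    c,s=np.cos(YAW),np.sin(YAW);return np.array([O[0]+c*x-s*y,O[1]+s*x+c*y,z])
E
python3 - <<'E'
from h import *
go(car(.05-.065,-.142,.25),YAW)
E
```

```text
to [ 0.4501 -0.0374  0.25  ] rotvec [ 0.002 -0.021  0.492] shift [-0.1145  0.1705  0.3322] |d| 0.391 deg 28.2
```

Request:
move_arm(
  motion=[0, 0, 0.05, -0.011, 0.017, 0.033, 0, 0, -0.002, 0.1, -0.023, 0.034, 0.066, 0, 0, -0.005, 0.15, -0.034, 0.051, 0.099, 0, 0, -0.008, 0.2, -0.046, 0.068, 0.132, 0, 0, -0.01, 0.25, -0.057, 0.085, 0.166, 0, 0, -0.012, 0.3, -0.069, 0.102, 0.199, 0, 0, -0.015, 0.35, -0.08, 0.119, 0.232, 0, 0, -0.018, 0.4, -0.092, 0.136, 0.265, 0, 0.002, -0.02, 0.45, -0.103, 0.153, 0.3, 0, 0.002, -0.021, 0.492, -0.1145, 0.1705, 0.332, 0, 0.002, -0.021, 0.492, -0.1145, 0.1705, 0.332, 0],
)

```text
time_s: 3.27
position: [0.4485, -0.0375, 0.2421]
tool_rot: [[0.327, 0.945, -0.014], [0.945, -0.327, -0.005], [-0.01, -0.012, -1.0]]
ft_force: [-1.4, 0.8, -0.2]
gripper_width: -0.0001
```

```bash
python3 - <<'E'
from h import *
s=env.state();print(s['joint_positions'].round(3),s['position'],s['tool_rot'].round(3))
snap('wrist','wrist2');snap('side','side3');d=snap('top','top2');crop(d,225,140,365,245,5.6,'top2c')
E
```

```text
[-0.47   0.176  0.585  1.875 -0.1    1.135 -0.182] [ 0.4484505  -0.03748501  0.2420706 ] [[ 0.327  0.945 -0.014]
 [ 0.945 -0.327 -0.005]
 [-0.01  -0.012 -1.   ]]
```

View pics/wrist2.png

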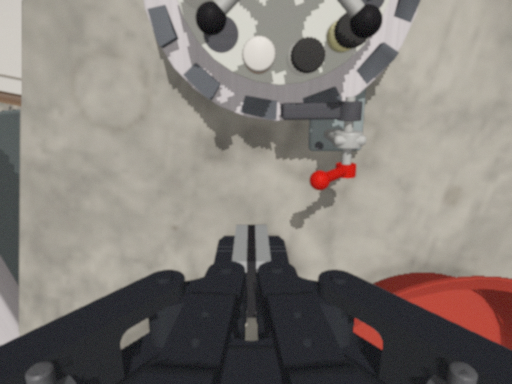

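View pics/side3.png

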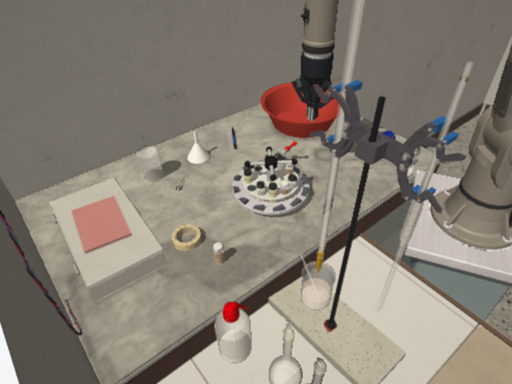

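```bash
python3 - <<'E'
from h import *
d=load('wrist2');crop(d,270,70,400,210,4,'w2c')
c,s=np.cos(YAW),np.sin(YAW);Rt=np.array([[c,s],[-s,c]])
for n,u,v,z in[('ball',320,180,.081),('piv',347,170,.05),('sp',211,17,.105),('sp',366,21,.105)]:
    p=atz(d,u,v,z);print(n,p,(Rt@(p[:2]-O)*1000).round(1),atd(d,u,v))
K=proj(d,car(.05,-.14,.05)),proj(d,car(.024,-.14,.081));print(K)
t=env.state();tip=t['position']+t['tool_rot']@[0,0,.073];print(tip,proj(d,tip))
E
```

```text
ball [ 0.49419807 -0.04662031  0.081     ] [  29.7 -136.4] [ 0.49360093 -0.04468994  0.08712008]
piv [ 0.51921486 -0.05545345  0.05      ] [  56.2 -136.6] [ 0.51796039 -0.05330341  0.05689575]
sp [0.4610525  0.06913792 0.105     ] [-39.3 -37.7] [0.46138879 0.06778098 0.1114475 ]
sp [0.54038994 0.0393273  0.105     ] [ 45.4 -40.1] [0.53756184 0.03877133 0.11348053]
(array([338.63286769, 174.26811037]), array([311.4596903 , 185.04467381]))
[ 0.44966532 -0.03668121  0.17676512] [253.71299054 249.1443714 ]
```

View pics/w2c.png

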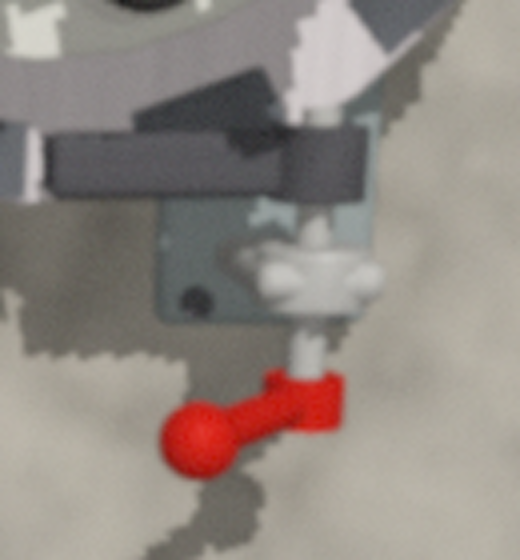

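```bash
sed -i 's/O=np.array(\[.5105,.092\])/O=np.array([.516,.0933])/' h.py; python3 - <<'E'
from h import *
go(car(-.008,-.142,.147),YAW)
E
```

```text
to [ 0.4622 -0.0384  0.147 ] rotvec [-0.002  0.001  0.001] shift [0.0025 0.0125 0.1027] |d| 0.104 deg 0.1
```

Request:
move_arm(
  motion=[0, 0, 0, 0.0025, 0.006, 0.034, 0, 0, 0, 0, 0.0025, 0.012, 0.068, 0, 0, 0, 0, 0.0025, 0.0125, 0.1, 0, 0, 0, 0, 0.0025, 0.0125, 0.103, 0, 0, 0, 0, 0.0025, 0.0125, 0.103, 0],
)

```text
time_s: 3.83
position: [0.4615, -0.0375, 0.1472]
tool_rot: [[0.323, 0.946, -0.003], [0.946, -0.323, 0.001], [-0.0, -0.003, -1.0]]
ft_force: [0.3, 0.3, 0.4]
gripper_width: 0.0002
```

```bash
python3 - <<'E'
from h import *
s=env.state();print(s['position'],s['tool_rot'].round(3))
d=snap('wrist','wrist3')
for n,P in[('piv',car(.05,-.14,.05)),('ball',car(.024,-.14,.081)),('tip',s['position']+s['tool_rot']@[0,0,.073])]:print(n,proj(d,P))
go(car(.0535,-.142,.147),YAW)
E
```

```text
[ 0.46148109 -0.03749981  0.14720045] [[ 0.323  0.946 -0.003]
 [ 0.946 -0.323  0.001]
 [-0.    -0.003 -1.   ]]
piv [364.71022305 222.81123971]
ball [326.98658267 249.20008208]
tip [249.90329323 245.20089085]
to [ 0.5204 -0.0584  0.147 ] rotvec [ 0.001 -0.001  0.002] shift [-0.0009  0.061   0.0017] |d| 0.061 deg 0.1
```

View pics/wrist3.png

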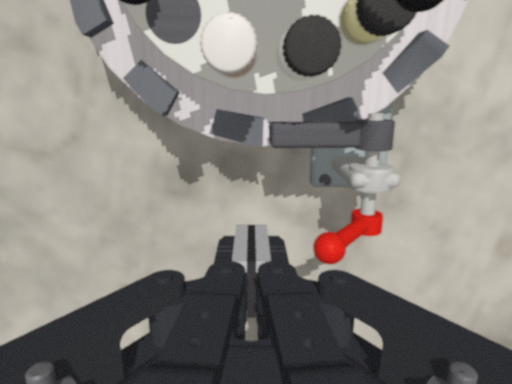

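Request:
move_arm(
  motion=[0, 0, 0, 0, 0.012, 0, 0, 0, 0, 0, 0, 0.024, 0, 0, 0, 0, 0, 0, 0.034, 0, 0, 0, 0, 0, 0, 0.044, 0, 0, 0, 0, 0, 0, 0.052, 0, 0, 0, 0, 0, 0, 0.058, 0, 0, 0, 0, 0, 0, 0.0625, 0, 0, 0, 0, 0, 0, 0.0625, 0, 0],
)

```text
time_s: 4.55
position: [0.5236, -0.0582, 0.1505]
tool_rot: [[0.323, 0.946, 0.005], [0.946, -0.323, 0.0], [0.002, 0.004, -1.0]]
ft_force: [0.2, -0.2, -0.7]
gripper_width: -0.0001
```

```bash
python3 - <<'E'
from h import *
s=env.state();print(s['position'],s['ft_force'])
d=snap('wrist','wrist4')
E
```

```text
[ 0.52363844 -0.05817975  0.1505271 ] [ 0.20793862 -0.18269654 -0.651594  ]
```

View pics/wrist4.png

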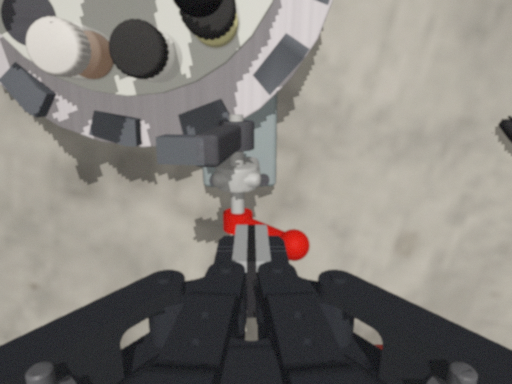

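Request:
move_arm(
  motion=[0, 0, 0, 0, -0.02, 0, 0, 0, 0, 0, 0, -0.03, -0.02, 0, 0, 0, 0, 0, -0.04, -0.06, 0, 0, 0, 0, 0, -0.04, -0.1, 0, 0, 0, 0, 0, -0.04, -0.1, 0],
)

```text
time_s: 5.02
position: [0.4877, -0.0457, 0.2566]
tool_rot: [[0.323, 0.946, 0.016], [0.946, -0.323, 0.001], [0.006, 0.014, -1.0]]
ft_force: [0.5, -0.0, -0.2]
gripper_width: 0.0002
```

```bash
python3 - <<'E'
from h import *
s=env.state();print(s['position'],s['ft_force'])
d=snap('wrist','wrist5');d=load('wrist5')
for n,P in[('piv',car(.05,-.14,.05)),('ballup',car(.076,-.14,.081)),('hub',car(0,0,.12))]:print(n,proj(d,P))
d=snap('side','side5');crop(d,215,125,325,225,6,'side5c')
E
```

```text
[ 0.48765212 -0.04571999  0.25658973] [ 0.53255871 -0.04422264 -0.17767594]
piv [284.99707549 176.14290059]
ballup [324.61475242 185.79889999]
hub [211.9672708  -52.87638525]
```

View pics/wrist5.png

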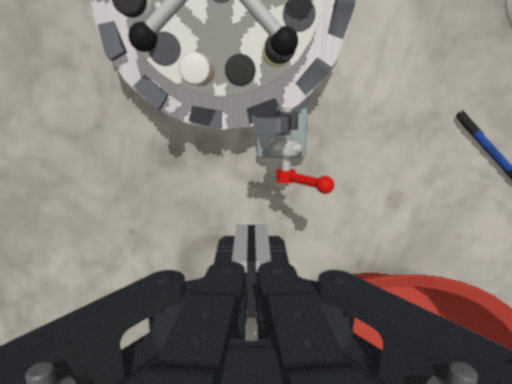

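View pics/side5c.png

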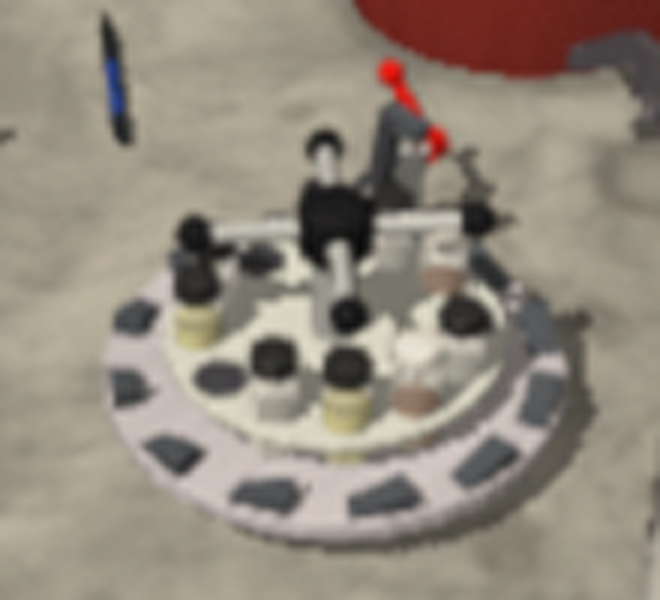

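```bash
python3 - <<'E'
from h import *
d=load('wrist5');crop(d,110,0,330,130,3.5,'w5c')
for u,v in[(284,43),(144,37)]:
    p=atz(d,u,v,.105);q=p[:2]-O;print(p,np.hypot(*q),np.degrees(np.arctan2(q[1],q[0])))
phi=np.radians(-67)
def fp(D,r,t,z,):
    a=phi+D;return np.array([O[0]+r*np.cos(a)-t*np.sin(a),O[1]+r*np.sin(a)+t*np.cos(a),z]),a+np.pi/2
go(*fp(0,.040,-.025,.21))
E
```

```text
[0.53989408 0.03783558 0.105     ] 0.06039229080636082 -66.69361262013727
[0.46181534 0.06782029 0.105     ] 0.05987648466517034 -154.8152896678342
to [0.5086 0.0467 0.21  ] rotvec [ 0.006 -0.001 -0.73 ] shift [ 0.0943 -0.0075  0.0416] |d| 0.103 deg 41.8
```

View pics/w5c.png

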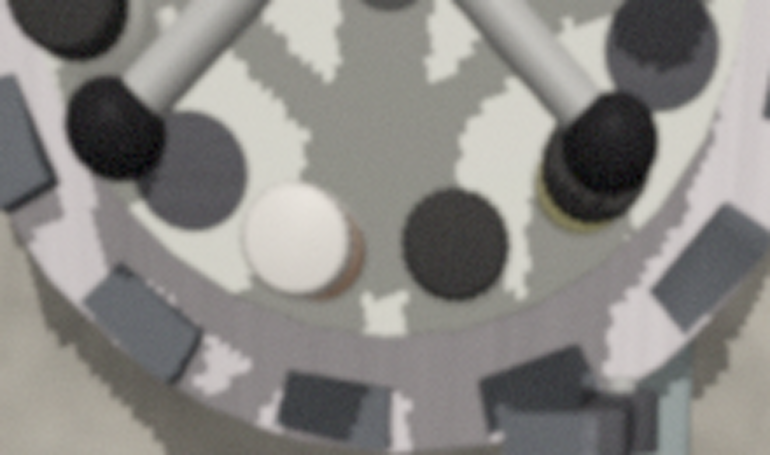

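Request:
move_arm(
  motion=[0, 0, 0, 0, -0.01, -0.01, 0, 0, 0, -0.12, 0.02, -0.01, 0, 0, 0.002, 0, -0.24, 0.04, -0.009, 0.01, 0, 0.003, 0, -0.36, 0.06, -0.008, 0.02, 0, 0.004, 0, -0.48, 0.08, -0.008, 0.03, 0, 0.005, 0, -0.6, 0.094, -0.0075, 0.0416, 0, 0.006, 0, -0.73, 0.0943, -0.0075, 0.0416, 0, 0.006, 0, -0.73, 0.0943, -0.0075, 0.0416, 0],
)

```text
time_s: 5.78
position: [0.5068, 0.048, 0.2071]
tool_rot: [[-0.395, 0.919, -0.006], [0.919, 0.395, 0.001], [0.003, -0.005, -1.0]]
ft_force: [-0.1, -0.1, -0.3]
gripper_width: 0.0002
```

```bash
cat >>h.py <<'E'
phi=np.radians(-66.3)
def fp(D,r,t,z,):
    a=phi+D;return np.array([O[0]+r*np.cos(a)-t*np.sin(a),O[1]+r*np.sin(a)+t*np.cos(a),z]),a+np.pi/2
E
python3 - <<'E'
from h import *
s=env.state();print(s['position'],s['joint_positions'].round(2),s['ft_force'])
d=snap('wrist','wrist6')
go(*fp(0,.040,-.025,.168))
p=s['position']+s['tool_rot']@[0,0,.073];print(proj(d,p))
E
```

```text
[0.506837   0.04803534 0.20708781] [-0.45  0.32  0.41  1.78 -0.14  1.08  0.41] [-0.0575428  -0.11459062 -0.34144959]
to [0.5092 0.0466 0.168 ] rotvec [-0.004 -0.002 -0.013] shift [-0.001   0.0018  0.04  ] |d| 0.04 deg 0.8
[249.3020843  244.24607836]
```

View pics/wrist6.png

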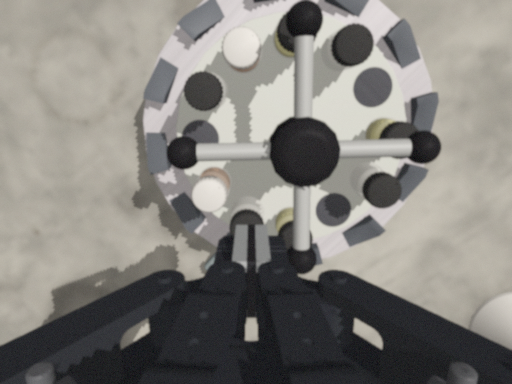

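```bash
python3 - <<'E'
from h import *
d=load('wrist6')
P=[atz(d,u,v,.105)[:2] for u,v in((304,18),(425,147),(302,258),(183,153))]
P=np.array(P);c=P.mean(0);print(c,atz(d,304,151,.12));q=P-c;print(np.hypot(*q.T),np.degrees(np.arctan2(q[:,1],q[:,0])))
E
```

```text
[0.51586855 0.09389562] [0.51354641 0.09472527 0.12      ]
[0.06052533 0.06087451 0.0599213  0.06058492] [ 115.18259694   24.48521584  -65.09013884 -154.94621873]
```

```bash
sed -i 's/-66.3/-65.1/; s/O=np.array(\[.516,.0933\])/O=np.array([.5158,.0938])/' h.py; python3 - <<'E'
from h import *
go(*fp(0,.040,-.025,.168))
E
```

```text
to [0.51  0.047 0.168] rotvec [-0.004 -0.002 -0.034] shift [-0.001   0.0027  0.0399] |d| 0.04 deg 2.0
```

Request:
move_arm(
  motion=[0, 0, -0.02, -0.001, 0.002, 0.02, 0, 0, 0, -0.03, -0.001, 0.003, 0.039, 0, 0, 0, -0.03, -0.001, 0.003, 0.039, 0, 0, 0, -0.03, -0.001, 0.003, 0.039, 0],
)

```text
time_s: 6.17
position: [0.5091, 0.0462, 0.168]
tool_rot: [[-0.414, 0.91, -0.008], [0.91, 0.414, -0.001], [0.002, -0.007, -1.0]]
ft_force: [0.6, -0.2, -0.2]
gripper_width: -0.0002
```

```bash
python3 - <<'E'
from h import *
s=env.state();print(s['position'],s['ft_force'])
snap('wrist','wrist7')
go(*fp(0,.040,-.012,.168))
for D in np.arange(.06,.49,.06):go(*fp(D,.040,-.012,.168))
E
```

```text
[0.50911046 0.04616889 0.16802254] [ 0.58645177 -0.22510432 -0.18307202]
to [0.5218 0.0525 0.168 ] rotvec [-0.004 -0.002 -0.007] shift [0.0007 0.0131 0.0011] |d| 0.013 deg 0.5
to [0.5242 0.0529 0.168 ] rotvec [-0.004 -0.002 -0.067] shift [0.0001 0.0156 0.0011] |d| 0.016 deg 3.9
to [0.5267 0.0535 0.168 ] rotvec [-0.004 -0.002 -0.127] shift [-0.0004  0.018   0.0011] |d| 0.018 deg 7.3
to [0.5291 0.0542 0.168 ] rotvec [-0.004 -0.002 -0.187] shift [-0.0007  0.0205  0.001 ] |d| 0.021 deg 10.7
to [0.5314 0.0551 0.168 ] rotvec [-0.004 -0.002 -0.247] shift [-0.0009  0.023   0.001 ] |d| 0.023 deg 14.2
to [0.5337 0.0561 0.168 ] rotvec [-0.004 -0.002 -0.307] shift [-0.0009  0.0255  0.001 ] |d| 0.026 deg 17.6
to [0.5359 0.0572 0.168 ] rotvec [-0.004 -0.003 -0.367] shift [-0.0008  0.028   0.001 ] |d| 0.028 deg 21.0
to [0.5381 0.0585 0.168 ] rotvec [-0.004 -0.003 -0.427] shift [-0.0005  0.0305  0.001 ] |d| 0.031 deg 24.5
to [0.5402 0.0599 0.168 ] rotvec [-0.004 -0.003 -0.487] shift [-0.0001  0.033   0.001 ] |d| 0.033 deg 27.9
```

View pics/wrist7.png

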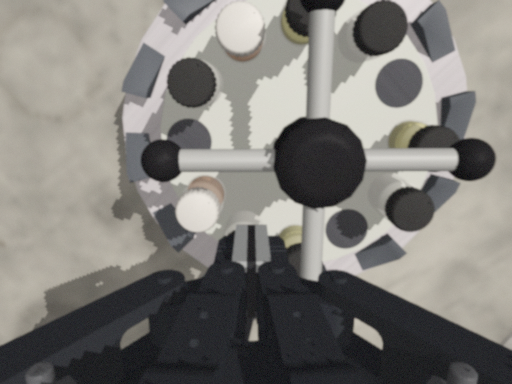

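Request:
move_arm(
  motion=[0, 0, 0, 0, 0.006, 0, 0, 0, 0, -0.007, 0, 0.012, 0, 0, 0, 0, -0.067, 0, 0.0156, 0, 0, 0, 0, -0.127, 0, 0.018, 0, 0, 0, 0, -0.187, 0, 0.0205, 0, 0, 0, 0, -0.247, 0, 0.023, 0, 0, 0, 0, -0.307, 0, 0.0255, 0, 0, 0, 0, -0.367, 0, 0.028, 0, 0, 0, 0, -0.4, 0, 0.0295, 0, 0, 0, 0, -0.42, 0, 0.0302, 0, 0, 0, 0, -0.427, 0, 0.0305, 0, 0, 0, 0, -0.427, 0, 0.0305, 0, 0],
)

```text
time_s: 7.22
position: [0.5391, 0.0583, 0.1701]
tool_rot: [[-0.753, 0.658, -0.002], [0.658, 0.753, -0.001], [0.001, -0.002, -1.0]]
ft_force: [0.7, -2.8, 2.8]
gripper_width: -0.0002
```

```bash
python3 - <<'E'
from h import *
s=env.state();print(s['position'],s['ft_force'])
snap('wrist','wrist8')
go(*fp(.42,.040,-.012,.168))
go(*fp(.48,.040,-.012,.168))
E
```

```text
[0.53908189 0.05833808 0.1700613 ] [ 0.66001308 -2.76622776  2.76433503]
to [0.5381 0.0585 0.168 ] rotvec [-0.002 -0.001 -0.001] shift [ 0.0007 -0.0005  0.002 ] |d| 0.002 deg 0.2
to [0.5402 0.0599 0.168 ] rotvec [-0.002 -0.001 -0.061] shift [0.0001 0.002  0.002 ] |d| 0.003 deg 3.5
```

View pics/wrist8.png

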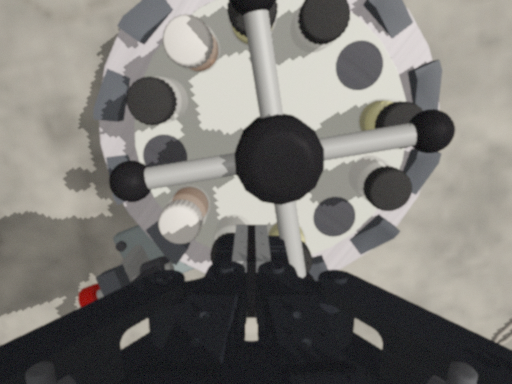

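```bash
python3 - <<'E'
from h import *
for t,a,b in(('wrist8',(130,181),(434,130)),('wrist7',(161,161),(475,159)),('wrist6',(183,153),(425,147))):
    d=load(t);p=atz(d,*a,.105);q=atz(d,*b,.105);v=(q-p)[:2];print(p,q,np.hypot(*v),(p+q)/2,np.degrees(np.arctan2(v[1],v[0])))
E
```

```text
[0.48385696 0.04244486 0.105     ] [0.54722905 0.14624134 0.105     ] 0.12161304464831506 [0.51554301 0.0943431  0.105     ] 58.594190889295824
[0.46062606 0.06822825 0.105     ] [0.57177764 0.11981876 0.105     ] 0.1225408273268245 [0.51620185 0.0940235  0.105     ] 24.89815938120373
[0.46098402 0.0682398  0.105     ] [0.5712685  0.11912558 0.105     ] 0.12145793083125943 [0.51612626 0.09368269 0.105     ] 24.768820752070248
```

```bash
cat >>h.py <<'E'
def fc(adeg,r,t,z):
    a=np.radians(adeg);return np.array([O[0]+r*np.cos(a)-t*np.sin(a),O[1]+r*np.sin(a)+t*np.cos(a),z]),a+np.pi
E
python3 - <<'E'
from h import *
go(*fc(-121.4,.042,.028,.168))
go(*fc(-121.4,.042,.0185,.168))
go(*fc(-124,.042,.0185,.168))
go(*fc(-126.6,.042,.0185,.168))
E
```

```text
to [0.5178 0.0434 0.168 ] rotvec [-0.002 -0.001 -0.17 ] shift [ 0.006  -0.0252  0.002 ] |d| 0.026 deg 9.7
to [0.5097 0.0483 0.168 ] rotvec [-0.002 -0.001 -0.17 ] shift [ 0.0154 -0.0268  0.002 ] |d| 0.031 deg 9.7
to [0.5077 0.0486 0.168 ] rotvec [-0.002 -0.001 -0.124] shift [ 0.0172 -0.0279  0.002 ] |d| 0.033 deg 7.1
to [0.5056 0.0491 0.168 ] rotvec [-0.002 -0.001 -0.079] shift [ 0.019  -0.0289  0.002 ] |d| 0.035 deg 4.5
```

Request:
move_arm(
  motion=[0, 0, 0, 0, -0.01, 0, 0, 0, 0, -0.08, 0.002, -0.018, 0, 0, 0, 0, -0.15, 0.006, -0.025, 0.001, 0, 0, 0, -0.17, 0.009, -0.026, 0.001, 0, 0, 0, -0.17, 0.012, -0.0265, 0.001, 0, 0, 0, -0.17, 0.0154, -0.027, 0.001, 0, 0, 0, -0.15, 0.0163, -0.0274, 0.001, 0, 0, 0, -0.124, 0.0172, -0.028, 0.001, 0, 0, 0, -0.124, 0.0172, -0.028, 0.001, 0],
)

```text
time_s: 8.02
position: [0.5075, 0.049, 0.169]
tool_rot: [[-0.828, 0.56, -0.002], [0.56, 0.828, -0.001], [0.001, -0.002, -1.0]]
ft_force: [-0.1, -0.3, 0.3]
gripper_width: 0.0002
```

```bash
python3 - <<'E'
from h import *
s=env.state();print(s['position'],s['ft_force'])
snap('wrist','wrist9')
E
```

```text
[0.50752334 0.04902436 0.16900141] [-0.08431515 -0.25967139  0.25308488]
```

View pics/wrist9.png

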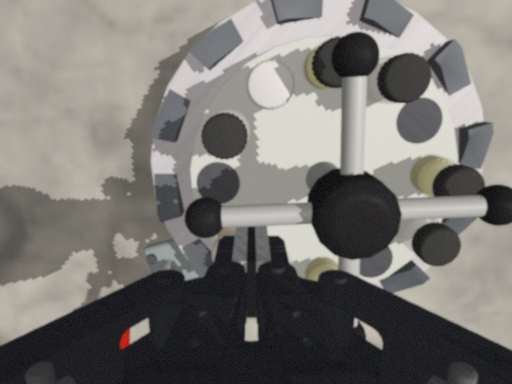

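```bash
cat >>h.py <<'E'
def wheel(t,a,b):
    d=load(t);p=atz(d,*a,.105);q=atz(d,*b,.105);v=(q-p)[:2];print(np.hypot(*v),(p+q)/2,'Delta',np.arctan2(v[1],v[0])-np.radians(24.83))
E
python3 - <<'E'
from h import *
wheel('wrist9',(204,217),(499,205));d=load('wrist9');print(atz(d,355,53,.105))
go(*fc(-124,.042,.0155,.168))
go(*fc(-126.6,.042,.0155,.168))
E
```

```text
0.12061323468710881 [0.5152827  0.09384324 0.105     ] Delta 0.5864300179086399
[0.4632227  0.12545248 0.105     ]
to [0.5052 0.0503 0.168 ] rotvec [-0.002 -0.001 -0.001] shift [ 0.0029 -0.0002  0.001 ] |d| 0.003 deg 0.1
to [0.5032 0.0508 0.168 ] rotvec [-0.002 -0.001  0.045] shift [ 0.0048 -0.0008  0.001 ] |d| 0.005 deg 2.6
```

Request:
move_arm(
  motion=[0, 0, 0, 0.0015, 0, 0, 0, 0, 0, 0, 0.003, 0, 0, 0, 0, 0, 0.02, 0.004, -0.0005, 0, 0, 0, 0, 0.03, 0.005, -0.0008, 0, 0, 0, 0, 0.03, 0.005, -0.0008, 0, 0],
)

```text
time_s: 8.48
position: [0.5032, 0.051, 0.1692]
tool_rot: [[-0.811, 0.585, -0.001], [0.585, 0.811, -0.001], [0.001, -0.001, -1.0]]
ft_force: [1.3, -0.7, -0.7]
gripper_width: -0.0002
```

```bash
python3 - <<'E'
from h import *
s=env.state();print(s['position'],s['ft_force'])
d=snap('wrist','wrist10');crop(d,150,0,512,300,2,'w10c')
E
```

```text
[0.50317118 0.05101921 0.16915032] [ 1.29893912 -0.6882645  -0.70591678]
```

View pics/w10c.png

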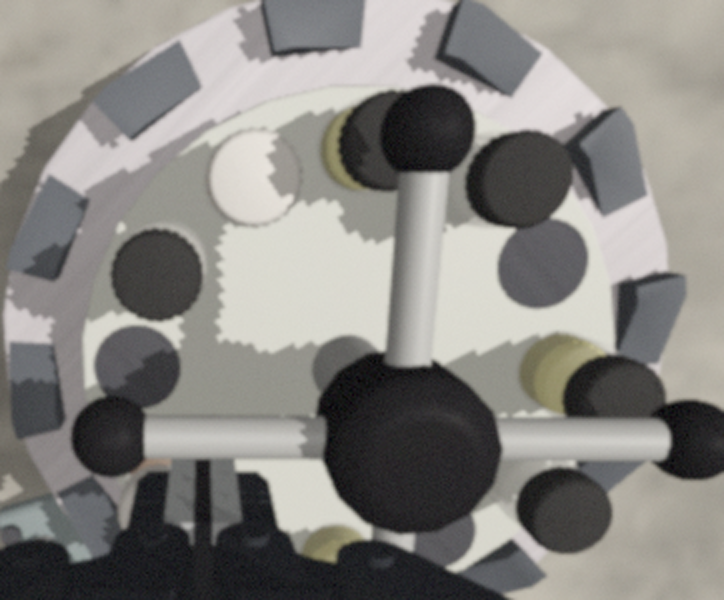

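```bash
python3 - <<'E'
from h import *
wheel('wrist10',(204.5,218),(497.5,219.5))
E
```

```text
0.12100711094052778 [0.51531274 0.09398175 0.105     ] Delta 0.5079395970582499
```

Request:
move_arm(
  motion=[0, 0, 0, 0.0005, 0, 0, 0, 0, 0, 0, 0.001, 0, 0, 0, 0, 0, 0, 0.001, 0, 0, 0],
)

```text
time_s: 8.78
position: [0.5024, 0.0515, 0.1692]
tool_rot: [[-0.811, 0.585, -0.001], [0.585, 0.811, -0.001], [0.001, -0.002, -1.0]]
ft_force: [1.0, -1.1, -0.9]
gripper_width: 0.0001
```

Request:
move_arm(
  motion=[0, 0, 0, -0.01, 0, 0, 0, 0, 0, 0, -0.012, 0.003, -0.02, 0, 0, 0, 0, -0.014, 0.003, -0.06, 0, 0, 0, 0, -0.014, 0.003, -0.06, 0],
)

```text
time_s: 9.12
position: [0.5198, 0.0456, 0.2355]
tool_rot: [[-0.811, 0.585, 0.01], [0.585, 0.811, 0.001], [-0.008, 0.007, -1.0]]
ft_force: [1.8, -1.1, 1.2]
gripper_width: 0.0002
```

```bash
python3 - <<'E'
from h import *
s=env.state();print(s['position'],s['ft_force'])
d=snap('wrist','wrist11');crop(d,150,0,512,300,2,'w11c')
E
```

```text
[0.5198067  0.045589   0.23553809] [ 1.83168429 -1.05902051  1.20871229]
```

View pics/w11c.png

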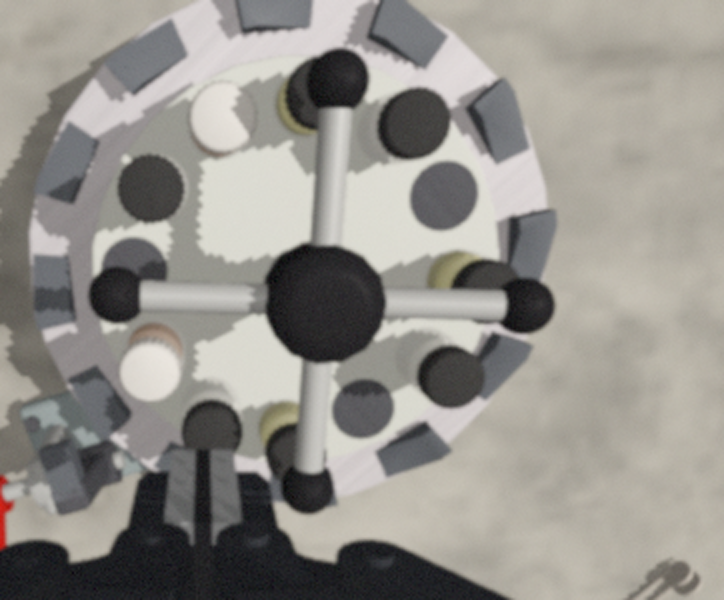

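```bash
python3 - <<'E'
from h import *
wheel('wrist11',(208,147),(413,152.5))
d=load('wrist11');a=atz(d,303.5,242.5,.105);b=atz(d,319,40,.105);v=b-a;print(np.arctan2(v[1],v[0])-np.radians(114.83))
go(car(.05+.07,-.142,.25),YAW)
E
```

```text
0.12048034711477512 [0.51532081 0.09408082 0.105     ] Delta 0.4845282872185129
0.48346475599946714
to [ 0.583  -0.0795  0.25  ] rotvec [0.007 0.002 1.278] shift [-0.1256 -0.0637 -0.0165] |d| 0.142 deg 73.2
```

Request:
move_arm(
  motion=[0, 0, 0.11, -0.01, 0, -0.015, 0, 0, 0, 0.22, -0.02, -0.005, -0.017, 0, 0, 0, 0.33, -0.032, -0.01, -0.017, 0, 0, 0, 0.44, -0.044, -0.017, -0.017, 0, 0, 0, 0.56, -0.056, -0.024, -0.017, 0, 0, 0, 0.68, -0.068, -0.031, -0.017, 0, 0, 0, 0.8, -0.08, -0.038, -0.017, 0, 0.004, 0, 0.92, -0.092, -0.045, -0.017, 0, 0.007, 0.002, 1.04, -0.104, -0.052, -0.017, 0, 0.007, 0.002, 1.16, -0.116, -0.059, -0.017, 0, 0.007, 0.002, 1.278, -0.1256, -0.0637, -0.017, 0, 0.007, 0.002, 1.278, -0.1256, -0.0637, -0.017, 0],
)

```text
time_s: 10.17
position: [0.583, -0.0825, 0.2495]
tool_rot: [[0.331, 0.944, -0.002], [0.944, -0.331, -0.002], [-0.002, -0.001, -1.0]]
ft_force: [0.1, -0.0, 0.1]
gripper_width: -0.0002
```

```bash
python3 - <<'E'
from h import *
s=env.state();print(s['position'],s['joint_positions'].round(2),s['ft_force'])
d=snap('wrist','wrist12');print('ballup',proj(d,car(.076,-.14,.081)),'piv',proj(d,car(.05,-.14,.05)))
go(car(.112,-.142,.25),YAW)
go(car(.112,-.142,.147),YAW)
t=load('top2');print(atd(t,385,178),atd(t,374,178))
E
```

```text
[ 0.58297084 -0.0824564   0.24950615] [-0.29  0.47  0.58  1.5  -0.26  1.25 -0.01] [ 0.13882478 -0.01298328  0.11981048]
ballup [187.74858933 181.26742626] piv [162.25216179 171.62377018]
to [ 0.5755 -0.0769  0.25  ] rotvec [-0.002  0.001 -0.   ] shift [ 0.0013 -0.0081 -0.0005] |d| 0.008 deg 0.1
to [ 0.5755 -0.0769  0.147 ] rotvec [-0.002  0.001 -0.   ] shift [ 0.0014 -0.0079  0.1025] |d| 0.103 deg 0.1
[ 0.54382033 -0.20876759  0.0069514 ] [ 0.53843945 -0.16516156  0.06593866]
```

View pics/wrist12.png

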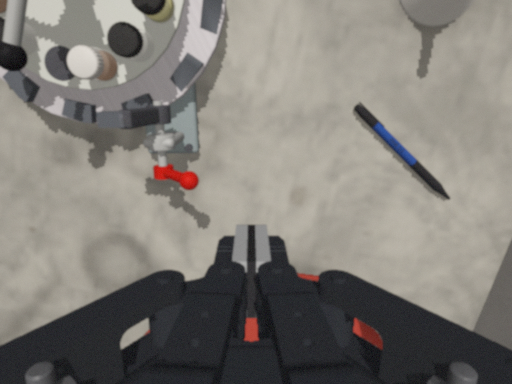

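Request:
move_arm(
  motion=[0, 0, 0, 0, 0, 0.035, 0, 0, 0, 0, 0.001, -0.004, 0.07, 0, 0, 0, 0, 0.001, -0.008, 0.1, 0, 0, 0, 0, 0.001, -0.008, 0.103, 0, 0, 0, 0, 0.001, -0.008, 0.103, 0],
)

```text
time_s: 10.63
position: [0.5734, -0.0755, 0.1444]
tool_rot: [[0.323, 0.946, -0.008], [0.946, -0.323, 0.002], [-0.001, -0.008, -1.0]]
ft_force: [-0.2, 0.4, 0.3]
gripper_width: 0.0004
```

```bash
python3 - <<'E'
from h import *
s=env.state();print(s['position'],s['ft_force'])
d=snap('wrist','wrist13');print('ballup',proj(d,car(.076,-.14,.081)))
go(car(.047,-.142,.147),YAW)
E
```

```text
[ 0.57339541 -0.07549603  0.14444198] [-0.19069137  0.41573787  0.29459749]
ballup [171.80362566 251.41789049]
to [ 0.514  -0.0558  0.147 ] rotvec [-0.003  0.     0.002] shift [-0.0003 -0.0647 -0.0001] |d| 0.065 deg 0.2
```

View pics/wrist13.png

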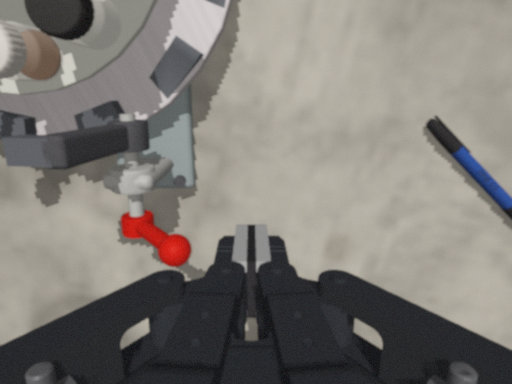

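Request:
move_arm(
  motion=[0, 0, 0, 0, -0.012, 0, 0, 0, 0, 0, 0, -0.024, 0, 0, 0, 0, 0, 0, -0.034, 0, 0, 0, 0, 0, 0, -0.042, 0, 0, 0, 0, 0, 0, -0.05, 0, 0, 0, 0, 0, 0, -0.056, 0, 0, 0, 0, 0, 0, -0.061, 0, 0, 0, 0, 0, 0, -0.0645, 0, 0, 0, 0, 0, 0, -0.0645, 0, 0],
)

```text
time_s: 11.43
position: [0.5211, -0.0587, 0.156]
tool_rot: [[0.324, 0.946, 0.017], [0.946, -0.324, -0.002], [0.004, 0.017, -1.0]]
ft_force: [-0.3, 0.1, -0.5]
gripper_width: 0.0
```

```bash
python3 - <<'E'
from h import *
s=env.state();print(s['position'],s['ft_force'])
d=snap('wrist','wrist14');print('balldown',proj(d,car(.024,-.14,.081)),proj(d,car(.05,-.14,.05)))
E
```

```text
[ 0.52105563 -0.05870575  0.15601546] [-0.34761041  0.09188409 -0.50825241]
balldown [179.6157775  239.29639349] [238.33028956 215.47707007]
```

View pics/wrist14.png

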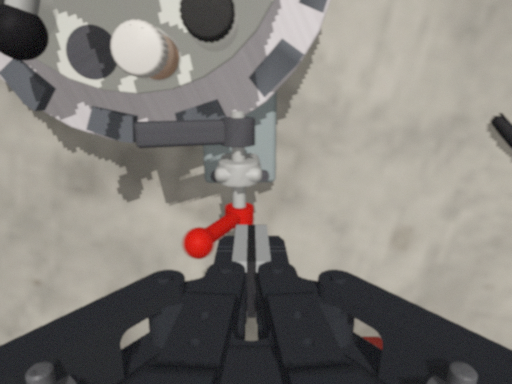

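Request:
move_arm(
  motion=[0, 0, 0, 0, 0.015, 0, 0, 0, 0, 0, 0, 0.03, 0, 0, 0, 0, 0, 0, 0.03, -0.04, 0, 0, 0, 0, 0, 0.03, -0.08, 0, 0, 0, 0, 0, 0.03, -0.08, 0],
)

```text
time_s: 11.9
position: [0.5522, -0.0689, 0.2438]
tool_rot: [[0.323, 0.946, 0.031], [0.946, -0.323, -0.002], [0.008, 0.03, -1.0]]
ft_force: [2.1, -0.9, 1.0]
gripper_width: 0.0001
```

```bash
python3 - <<'E'
from h import *
s=env.state();print(s['position'],s['ft_force'])
d=snap('wrist','wrist15');print('balldown',proj(d,car(.024,-.14,.081)),proj(d,car(.05,-.14,.05)))
crop(d,70,0,330,220,3,'w15c')
E
```

```text
[ 0.55224286 -0.06885986  0.24380666] [ 2.10781185 -0.86222868  1.03694998]
balldown [152.49246486 189.73250328] [195.6018678  178.98106429]
```

View pics/w15c.png

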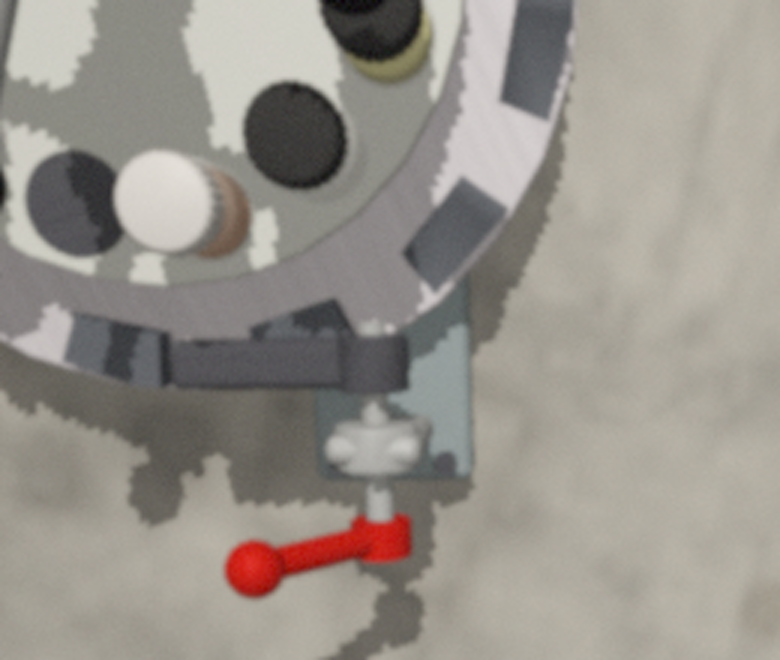

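```bash
python3 - <<'E'
from h import *
go([.4485,-.0375,.245],YAW)
E
```

```text
to [ 0.4485 -0.0375  0.245 ] rotvec [ 0.025 -0.007  0.003] shift [-0.0038 -0.1066 -0.0068] |d| 0.107 deg 1.5
```

Request:
move_arm(
  motion=[0.01, 0, 0, 0, -0.035, -0.004, 0, 0.025, -0.007, 0.003, -0.002, -0.07, -0.007, 0, 0.025, -0.007, 0.003, -0.004, -0.1, -0.007, 0, 0.025, -0.007, 0.003, -0.004, -0.107, -0.007, 0, 0.025, -0.007, 0.003, -0.004, -0.107, -0.007, 0, 0.025, -0.007, 0.003, -0.004, -0.107, -0.007, 0],
)

```text
time_s: 12.45
position: [0.449, -0.0374, 0.2462]
tool_rot: [[0.325, 0.946, 0.004], [0.946, -0.325, 0.001], [0.002, 0.003, -1.0]]
ft_force: [0.4, -0.1, 0.4]
gripper_width: 0.0001
```

```bash
python3 - <<'E'
from h import *
s=env.state();print(s['position'],s['tool_rot'][:,2])
d=snap('wrist','wrist16')
crop(d,140,0,400,210,3,'w16c');crop(load('wrist2'),140,0,400,210,3,'w2d')
t=snap('top','top6');crop(t,225,140,365,245,5.6,'top6c')
t=snap('side','side6');crop(t,215,125,325,225,6,'side6c')
E
```

```text
[ 0.44895864 -0.03740568  0.24617207] [ 0.00357089  0.00101427 -0.99999311]
```

View pics/w16c.png

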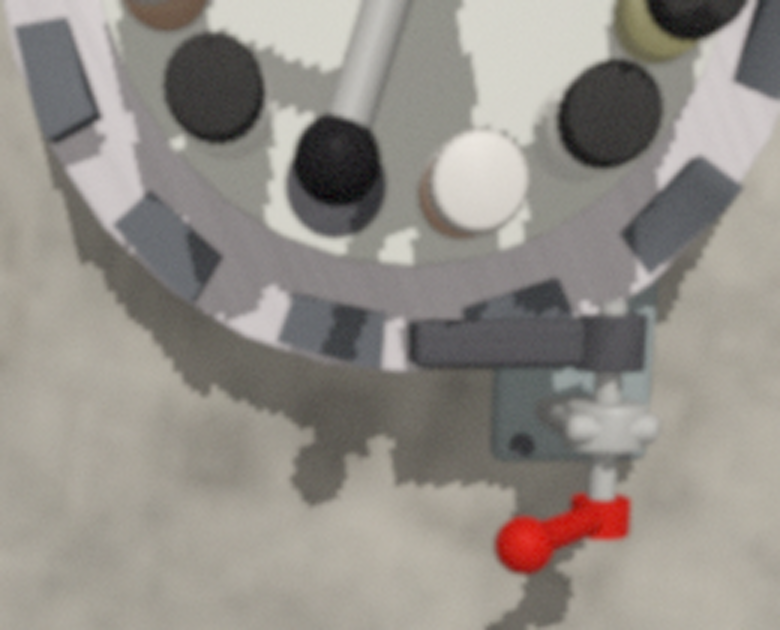

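View pics/w2d.png

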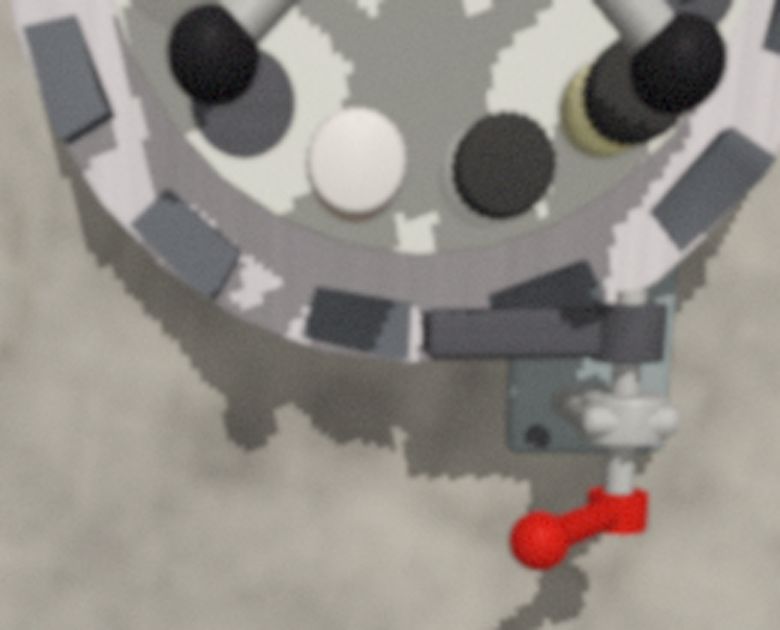

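View pics/side6c.png

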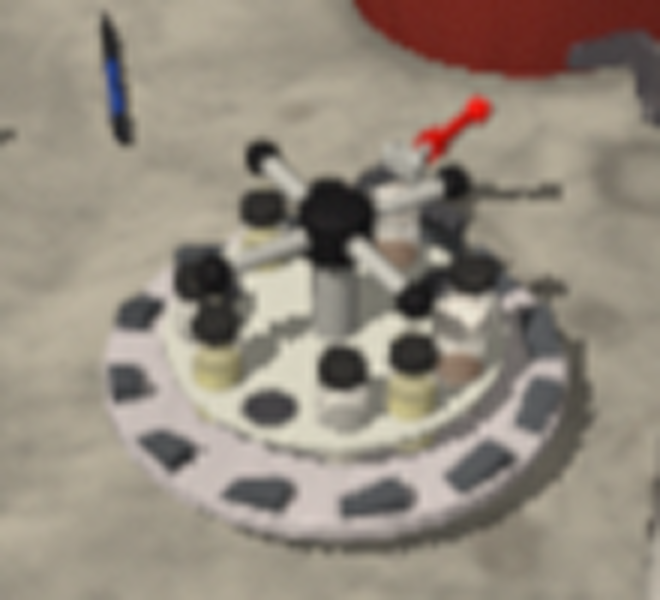

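Request:
move_arm(
  motion=[0, 0, 0, 0, 0, -0.03, 0, 0, 0, 0, 0, 0, -0.05, 0, 0, 0, 0, 0, 0, -0.05, 0, 0, 0, 0, 0, 0, -0.05, 0],
)

```text
time_s: 12.93
position: [0.451, -0.0385, 0.2967]
tool_rot: [[0.327, 0.945, 0.005], [0.945, -0.327, -0.001], [0.001, 0.005, -1.0]]
ft_force: [-0.8, 1.4, -0.1]
gripper_width: -0.0
```

```bash
python3 - <<'E'
from h import *
s=env.state();print(s['position'],abs(s['joint_velocities']).max(),s['ft_force'],s['time_s'])
print(env.hand_in())
E
```

```text
[ 0.45095461 -0.03845359  0.29670758] 0.054055064579610956 [-0.79398258  1.40823653 -0.08381059] 12.9333
the job is handed in; nothing more can be done
None
```

The wheel is back by one notch, the pawl is down in that notch, and the job is handed in at about 13 s. I pushed the lever over until the pawl stayed up, turned the wheel at its spokes, then tipped the pawl down with the lever.

**Overshoot:** my first push turned the wheel too far. It moved about 0.59 rad from its start, where I had aimed for 0.42, because the finger is thicker at spoke height than I had measured. With the pawl still up, I pushed the next spoke forward again to correct it.

**Last checks:**
- **Wheel:** 0.484 rad backward from the start by two spoke pairs. That puts the joint at 0.40–0.48, most likely about 0.46, inside the range for the notch bottom. I did not push it on to its stop at 0.52.
- **Pawl and lever:** they look the same as in the first pictures with the pawl down, within about a pixel, in both the side and wrist views. There is a small gap between the nose and the steep tooth face, as at the start.
- **Forces:** no wrist reading I took exceeded about 4 N, and the fingers were well clear of everything at hand-in.
- **Camera disagreement:** the top and wrist cameras differed by about 5 mm. I used the wrist camera, and its predictions then matched the lever within 1–2 mm.
- **Not checked:** I did not look at the loose things again after the first pictures. The arm never went near them.

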